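# Free the shaker's transport lock

### The job

With the drift punch, drive the stuck cross pin of the shaker's transport lock through its bore until it stops, from the side where its end is sunk in, so that it no longer bars the track; then slide the lock's handle fully home against the end stop at the shaker's front. Leave the punch lying in both notches of its rest, and the tip box, bottle, flask and well plate where they stand.

Things in the scene. Friction and masses are not known exactly. Their poses are not given: they have to be found in the camera images.
- shaker: White laboratory platform shaker, fixed: housing 280 (x) x 220 (y) mm, flat deck on top at z = 70 mm. Origin: centre of its underside on the bench. Its front, with the control panel, faces its -x; +y is its left side looking along +x. The transport lock is on the open front half of the deck: a steel track along x at y = 0, with a low end stop (10 mm high) across it at x = -90 mm.
- platform_mid (a point): Centre of the top of the shaking platform, at (79, 0, 95) mm in the shaker's frame, axes as the shaker's: a fixed aluminium plate 112 (x) x 205 (y) mm on the rear half of the shaker, with rubber rims 8 mm high along its sides and rear. A well plate lies on it.
- gap_mid (a point): Middle of the gap between two fixed aluminium lugs on the deck, at (-45, 0, 100) mm in the shaker's frame, axes as the shaker's. Each lug is 30 mm along x, 12 mm thick, 42 mm high (top at z = 112 mm); the gap is 20 mm (y from -10 to +10 mm) and the track runs through it. A round cross bore of 12 mm runs along y through both lugs and this point and holds the cross pin.
- bore_mouth (a point): Centre of the bore's mouth on the outer face of the left (+y) lug, the side to drive from: at (-45, 22, 100) mm in the shaker's frame, axes as the shaker's. The bore, 12 mm wide with a 2 mm chamfer, runs from here along the shaker's -y. The pin's end is sunk 5 mm plus the pin joint's value inside, too deep and narrow for a finger.
- pin (a joint): Cross pin, steel, 8 mm diameter, 39 mm long, in the bore. Value: how far it is driven along the shaker's -y, in m: starts between 0 and 0.003; stops hard at 0.026, its end then just past the stem's path. Below about 0.023 it bars the track. It sticks with about 7 N of friction and stays where left; its other end starts about flush with the right lug and comes out of it.
- lock (a joint): Transport lock slide. Value: travel of the handle along the shaker's -x (towards its front), in m: starts between 0 and 0.012, end stop at 0.055. About 3 N of friction; it stays where it is left. While the pin bars the track it cannot pass about 0.022.
- handle_mid (a point): Centre of the lock's black plastic handle, a block 22 mm (shaker's x) x 34 mm (y) x 32 mm high that moves with the slide: at (-12 mm minus the lock's travel, 0, 134 mm) in the shaker's frame, axes as the shaker's. Its underside (z = 118 mm) passes over the lugs; below it a steel stem 14 x 12 mm goes down to the track between the lugs.
- punch_mid (a point): Drift punch, steel, loose, about 130 g: round body 14 mm in diameter, 100 mm long; this point is the body's middle, on its axis; x runs along the punch to the tip. Thin round tip 6 mm in diameter from x = 50 mm to its end at x = 105 mm; behind, a head 18 mm in diameter from x = -50 to -56 mm. Starts lying level in its rest, axis 55 mm above the bench.
- rest_mid (a point): Punch rest, wood, fixed: base 110 (x) x 60 (y) x 10 mm and two uprights at x = -30 and +30 mm, each 10 mm thick, with 90-degree V notches open at the top (arms to z = 65 mm, 44 mm wide over both). This point is where the middle of the punch's body lies when in both notches, 55 mm above the bench; x along the notches. 50 mm are free between the uprights.
- tipbox: Bystander: white box of pipette tips with a blue lid, 82 x 117 x 66 mm, loose on the bench. Origin: centre of its underside.
- bottle: Bystander: glass reagent bottle with a blue cap, 60 mm in diameter, 150 mm high, loose on the bench. Origin: centre of its underside.
- flask: Bystander: conical glass flask, 72 mm in diameter at the foot, 116 mm high, loose on the bench. Origin: centre of its underside.
- plate: Bystander: white 24-well plate, 86 x 128 x 16 mm, lying loose on the shaking platform. Origin: centre of its underside.
Things that resemble listed ones, but are neither listed nor needed, are in the scene too. Of the things like the part that bears punch_mid, leave any that is orange; of the rest the smaller one is meant.

How it is judged:
By the outcome, as a careful person would: the job done as asked, in the order asked, and still so for the second after the job is handed in, with the robot touching nothing.
It also fails if it takes over 72 s, if anything falls off the work surface, if the arm or the gripper's body presses on something with over 40 N, if the wrist force passes 120 N, or if a joint passes its speed limit or range.

### The arm

A 6-joint arm with a two-finger parallel gripper is mounted at the origin on the work surface. World frame = base frame: x ahead of the robot, y to its left, z up, the work surface at z = 0. Lengths are in m, angles in rad, forces in N, time in s.
With the tool pointing down it reaches from about 0.275 to 0.975 m from the base axis. Payload 8.4 kg.
Tool frame: the origin (TCP) lies on the front face of the gripper's body, between the roots of the fingers; the fingertips stand ctrl.finger_overhang ahead of it and the grasp point (between the pads) lies 69 mm ahead of it (ctrl.finger_overhang is the distance from the TCP to the fingertips, in m); x points along the fingers, z is the direction in which the jaws open and shut, and the axes are right-handed (so a half turn about x gives the same grasp; the last joint's range is limited). The gripper opens to 92 mm and grips with 3 to 60 N. Pads are 20 mm wide; open, the fingers measure 128 mm over their backs; the gripper's body (75 mm by 189 mm) begins 69 mm behind the grasp point.
Start: joints at [-1.282, 0.353, 1.633, -0, 1.155, -0.002], TCP at [0.179, -0.599, 0.303] pointing down, gripper open.
Joint ranges: [-2.63, 2.63], [-0.92, 2.1], [0.06, 2.66], [-1.3, 4.44], [0, 2.69], [-3.02, 3.02]. Speed limits (rad/s): [2.22, 2.22, 2.79, 3.14, 3.14, 3.14].

### API

Orientations are given as a unit quaternion [x, y, z, w].
In Python, from plant import ctrl gives the robot as it stands.
- The arm moves only by the tool drive_tool, never from a script. Its argument "increments" is a list of rows, each a list of 6 numbers: the shift along the tool's x, y, z in mm, then the turn, a rotation vector about the tool's x, y, z in rad. A call has 1 to 8 rows; each row shifts and turns the pose as measured when the row begins, along the tool's axes as they then stand; what a row does not reach is not made up. A row lasts 1/10 s, in which the tool goes at most 50 mm and 8.59 degrees, less where a joint would pass 70% of its speed; a pose out of reach is approached as far as the arm can. A call is refused whole if a number of a shift passes 50 or a number of a turn 0.15, either way. A call with a gripper value outside its range is refused whole. "fingers" is the opening, from -1 (shut) to 1 (fully open), so that 0 is half open, set as the call begins (left out, the last holds). The fingers move at their own pace and stop on an object; "force" is the grip in N (left out, the last holds). Time passes only in rows, so rows that do not move let the fingers close. It gives the time, the measured TCP pose, the force and the opening at its end, in the units of the state.
- ctrl.get_state(): the state, without advancing time (a new reading comes with each control period).
- ctrl.snapshot(name): name is "side" or "top" or "wrist"; returns (picture, depth): 480x640x3 uint8, red, green, blue; 480x640 float32, m along the optical axis (not along the pixel's ray), 0 where there is no reading.
- ctrl.get_calibration(name): a dict with "vertical_fov" (degrees; the focal length in pixels is half the picture's height over the tangent of half this angle, whatever the lens; pixels are square), "cx", "cy" (the principal point, pixels), "R" (3x3) and "t" (3): a world point X has camera coordinates R X + t. Camera axes: x right, y down, z forward; pixel columns grow to the right and rows downward; lengths in m; the calibration is good to about 2 mm. The wrist camera is an equidistant fisheye: a pixel r from the principal point sees the ray r / f radians off the axis. A picture is of the moment at which its call begins: read the wrist's pose just before it. get_calibration takes no time and is no camera call; for the wrist camera it gives the pose at the moment of the call.
- ctrl.close_job(): hands the job in, once; it reports no verdict.
The state is a dict: "time": time; "qpos": joint angles; "dq": joint speeds; "tau": joint torques, N m; "tcp_pos": TCP position; "tcp_rot": TCP orientation; "ft_force": force on the tool from outside, world axes, zero at the start; "torque": the same for the moment, N m; "width": opening from 0.0 (shut) to 1.0 (fully open).
Only numpy, scipy, OpenCV 4.12 (cv2) and the standard library are available. Lean on these libraries where they do the work, as an engineer would, in place of code of your own. Each camera call takes 0.05 s, during which the arm holds its last target. There are 200 camera calls.

## Working session

There is one attempt and no reset: what is moved stays moved. The work goes in short steps, Python scripts to look and compute and a tool call to move; the robot and the scene stay as the last step left them, time stands still between calls to the robot, and variables do not carry over. Pictures are saved under pics/ and viewed, about 8 in all and at most 12, crops included, and the job is handed in when it is done.

Besides the shell and the picture viewer there is one more tool, called after "Request:" as name(argument=value, ...) on one line, values as JSON. drive_tool: Moves the arm, as the interface text tells. Its arguments: {"type":"object","properties":{"increments":{"type":"array"},"fingers":{"type":"number"},"force":{"type":"number"}},"required":["increments"]}

```bash
ls; mkdir -p pics
cat > h.py <<'E'
import numpy as np, cv2
from plant import ctrl
from scipy.spatial.transform import Rotation as Ro
def cal(n):
    c=ctrl.get_calibration(n); f=240/np.tan(np.radians(c['vertical_fov'])/2)
    return c,f,np.array(c['R']),np.array(c['t'])
def save(n,d,name):
    cv2.imwrite(f'pics/{name}.png',cv2.cvtColor(d,cv2.COLOR_RGB2BGR))
def pts(n,dep,c=None):  # world points of pinhole depth
    c,f,R,t=cal(n); v,u=np.mgrid[0:480,0:640]
    P=np.stack([(u-c['cx'])/f*dep,(v-c['cy'])/f*dep,dep],-1)
    return (P-t)@R
def proj(n,X):
    c,f,R,t=cal(n); p=R@np.array(X)+t
    return p[0]/p[2]*f+c['cx'],p[1]/p[2]*f+c['cy']
def st():
    s=ctrl.get_state(); print(s['time'],np.round(s['tcp_pos'],4),np.round(s['tcp_rot'],4),np.round(s['ft_force'],1),s['width']); return s
E
python3 - <<'E'
from h import *
s=st(); print(ctrl.finger_overhang, Ro.from_quat(s['tcp_rot']).as_matrix().round(3))
for n in ['side','top']:
    p,d=ctrl.snapshot(n); save(n,p,n+'0'); np.savez(n+'0.npz',p=p,d=d)
    c,f,R,t=cal(n); print(n,f,c['cx'],c['cy'],(-R.T@t).round(3),R.round(3).tolist())
E
```

```text
pics
0.0 [ 0.1791 -0.5984  0.302 ] [ 0.4226  0.5676 -0.422   0.5668] [-0.6 -0.4  0.6] 1.0026814562457091
0.0881 [[-0.     0.958  0.287]
 [ 0.001  0.287 -0.958]
 [-1.     0.    -0.001]]
side 612.4195592872168 322.3761298580902 229.91103300763882 [-0.088  0.927  1.274] [[-0.849, -0.528, 0.012], [-0.404, 0.634, -0.659], [0.341, -0.565, -0.752]]
top 460.1747216890555 310.31520762647574 243.5078106488569 [0.273 0.076 1.178] [[0.025, -0.999, 0.022], [-0.988, -0.028, -0.151], [0.152, -0.018, -0.988]]
```

View pics/side0.png

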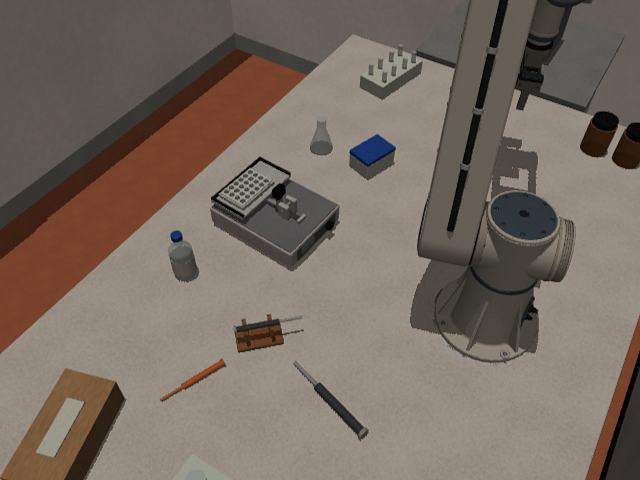

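View pics/top0.png

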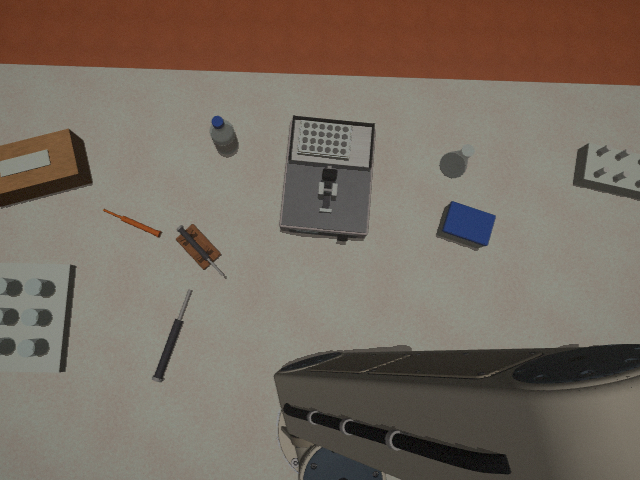

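Candidates for the punch, by pixel in the top view: the orange one at (132,222), a large dark one on the bench at (173,335), and a small dark one in the wooden rest at (203,250). I choose the one in the rest, because it is the smaller of the two that aren't orange and it lies in its rest. I'll measure it and check in one close crop.

Run:
```python
from h import *
T=np.load('top0.npz');S=np.load('side0.npz')
a=cv2.resize(T['p'][200:290,160:240],(400,450),interpolation=cv2.INTER_CUBIC)
b=cv2.resize(T['p'][160:250,275:380],(400,343),interpolation=cv2.INTER_CUBIC)
c=cv2.resize(S['p'][175:245,250:340],(400,311),interpolation=cv2.INTER_CUBIC)
im=np.zeros((600,800,3),np.uint8); im[:450,:400]=a; im[:300,400:]=cv2.resize(b,(400,300)); im[300:600,400:]=cv2.resize(c,(400,300))
save('',im,'crop1')
P=pts('top',T['d']); z=P[...,2]
print('bench z',np.median(z[200:300,240:270]))
# deck
box=np.zeros(z.shape,bool); box[105:250,265:390]=1
m=box&(z>.06)&(z<.08); q=P[m]; print('deck n',m.sum(),np.median(q[:,2]))
mm=box&(z>.055); r=cv2.minAreaRect(P[mm][:,:2].astype(np.float32)); print('housing rect',r)
print(cv2.boxPoints(r))
for zl,zh in [(.104,.118),(.142,.158),(.085,.102)]:
    m=box&(z>zl)&(z<zh); q=P[m]; print(zl,m.sum(),q.mean(0).round(4),q.min(0).round(3),q.max(0).round(3), cv2.minAreaRect(q[:,:2].astype(np.float32)))
# punch
box=np.zeros(z.shape,bool); box[215:285,170:235]=1
m=box&(z>.04)&(z<.08); q=P[m];print('rest/punch',m.sum())
hsv=cv2.cvtColor(T['p'],cv2.COLOR_RGB2HSV)
g=m&(hsv[...,1]<90); q=P[g]; print(g.sum(),q.min(0),q.max(0),np.median(q[:,2]))
l=cv2.fitLine(q[:,:2].astype(np.float32),cv2.DIST_HUBER,0,.01,.01).ravel(); print('line',l)
s=(q[:,:2]-l[2:])@l[:2]; print(s.min(),s.max()); 
for k in np.linspace(s.min(),s.max(),10): 
    w=abs(s-k)<.01; print(round(k,3),q[w].mean(0).round(4))
```

```text
bench z 0.00040169787225369566
deck n 5650 0.07006256805613838
housing rect ((0.5121612548828125, 0.022378191351890564), (0.22058697044849396, 0.4840957224369049), 86.1295394897461)
[[ 0.26322055 -0.07132529]
 [ 0.7462121  -0.10400219]
 [ 0.76110196  0.11608167]
 [ 0.27811038  0.14875858]]
0.104 2092 [0.6886 0.0265 0.1107] [ 0.554 -0.093  0.104] [0.757 0.114 0.118] ((0.6524934768676758, 0.013146370649337769), (0.20255951583385468, 0.1950058490037918), 85.78565216064453)
0.142 137 [0.5968 0.0168 0.1496] [ 0.586 -0.001  0.143] [0.609 0.034 0.156] ((0.5977816581726074, 0.01665073074400425), (0.034332580864429474, 0.02263016626238823), 88.80733489990234)
0.085 1676 [ 0.6787 -0.0082  0.0957] [ 0.554 -0.094  0.085] [0.757 0.114 0.102] ((0.6532084941864014, 0.01305156946182251), (0.20393452048301697, 0.19605349004268646), 86.24166870117188)
rest/punch 424
296 [0.36201577 0.26591205 0.05165272] [0.48213334 0.38325158 0.06765401] 0.06051542194393873
line [0.7081041  0.7061081  0.42910922 0.33247143]
-0.09292091938260287 0.0677288126247637
-0.093 [0.3665 0.2698 0.0575]
-0.075 [0.3761 0.2795 0.0582]
-0.057 [0.3877 0.2912 0.0586]
-0.039 [0.403  0.3065 0.0598]
-0.022 [0.4139 0.3172 0.0611]
-0.004 [0.4265 0.3298 0.0608]
0.014 [0.4392 0.3427 0.061 ]
0.032 [0.4517 0.3552 0.0605]
0.05 [0.4646 0.3678 0.0615]
0.068 [0.4739 0.3766 0.0613]
```

View pics/crop1.png

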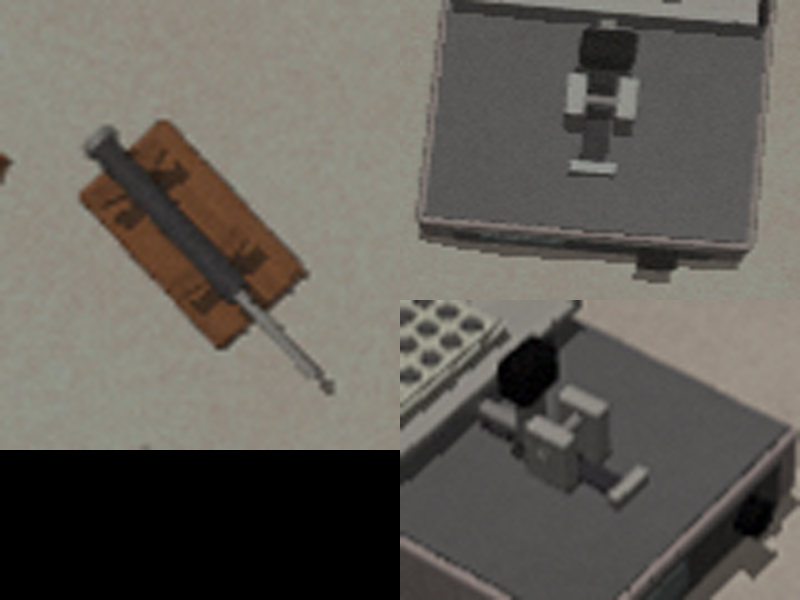

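The crop confirms it. The punch in the rest is small and dark, with its head at the upper left and its tip at the lower right, crop (330,385). The lugs have the pin between them at crop (600,100), and the handle sits behind them at (607,47). Next I measure more precisely.

Run:
```python
from h import *
T=np.load('top0.npz');S=np.load('side0.npz')
P=pts('top',T['d']); z=P[...,2]
ok=(P[...,0]>.4)&(P[...,0]<.8)&(abs(P[...,1])<.2)
m=ok&(z>.064)&(z<.2); n,lab,stt,_=cv2.connectedComponentsWithStats(m.astype(np.uint8)); k=1+stt[1:,4].argmax()
q=P[lab==k]; r=cv2.minAreaRect(q[:,:2].astype(np.float32)); print('shaker top',r)
def both(name,zr,h,xlo=.45,xhi=.8):
    out=[]
    for n,D in (('top',T),('side',S)):
        Q=pts(n,D['d']); m=(Q[...,0]>xlo)&(Q[...,0]<xhi)&(abs(Q[...,1])<.2)&(Q[...,2]>zr[0])&(Q[...,2]<zr[1])
        q=Q[m]; r=cv2.minAreaRect(q[:,:2].astype(np.float32)); print(name,n,m.sum(),np.round(r[0],4),np.round(r[1],4),round(r[2],2),np.median(q[:,2]).round(4))
both('handle',(.143,.158),.15)
both('lugs',(.108,.118),.112,.5,.588)
both('endstop',(.075,.09),.08,.48,.545)
both('deck',(.064,.075),.07,.44,.6)
# punch in side view depth
for n,D in (('top',T),('side',S)):
    Q=pts(n,D['d']); hsv=cv2.cvtColor(D['p'],cv2.COLOR_RGB2HSV)
    m=(Q[...,0]>.33)&(Q[...,0]<.51)&(Q[...,1]>.24)&(Q[...,1]<.42)&(Q[...,2]>.045)&(Q[...,2]<.08)&(hsv[...,1]<100)
    q=Q[m]; l=cv2.fitLine(q[:,:2].astype(np.float32),cv2.DIST_HUBER,0,.01,.01).ravel()
    d=l[:2]*(-1 if l[0]>0 else 1); s=(q[:,:2]-l[2:])@d
    print(n,m.sum(),'yaw',np.degrees(np.arctan2(d[1],d[0])),'tip',l[2:]+d*s.max(),'head',l[2:]+d*s.min(),s.max()-s.min(),'mid',l[2:]+d*(s.max()-.105),l[2:]+d*(s.min()+.056))
```

```text
shaker top ((0.6134408116340637, 0.015785977244377136), (0.2192586362361908, 0.2801705300807953), 85.87833404541016)
handle top 135 [0.5978 0.0167] [0.0343 0.0226] 88.81 0.1497
handle side 92 [0.5966 0.0195] [0.0395 0.0234] 87.76 0.1494
lugs top 128 [0.5713 0.0187] [0.0443 0.0311] 87.56 0.1123
lugs side 95 [0.5692 0.0213] [0.0501 0.0349] 89.19 0.1123
endstop top 72 [0.5145 0.0162] [0.0599 0.2018] 2.03 0.0784
endstop side 107 [0.5128 0.0281] [0.0638 0.2052] 0.9 0.0764
deck top 3961 [0.5378 0.021 ] [0.2208 0.1314] 87.96 0.0701
deck side 2438 [0.5354 0.024 ] [0.2262 0.1307] 89.33 0.07
top 302 yaw -135.07715 tip [0.36331318 0.26685774] head [0.47706236 0.38030098] 0.16064944840788925 mid [0.43765931 0.3410039 ] [0.4374111  0.34075636]
side 342 yaw -134.13133 tip [0.36245038 0.267933  ] head [0.47485121 0.38379482] 0.16142461688497883 mid [0.43556244 0.3432963 ] [0.43585811 0.34360106]
```

Request:
drive_tool(increments=[[0,0,0,0.1,0,0]], fingers=0.3)

```text
time: 0.2
tcp_pos: [0.1791, -0.5982, 0.3016]
tcp_rot: [0.451, 0.546, -0.45, 0.545]
ft_force: [0.9, 0.2, 0.5]
width: 0.935
```

```bash
cat >> h.py <<'E'
def plan(pos,jawyaw,n=None,step=45):
    """rows (tool axes) to bring TCP to pos, tool straight down, jaw (tool z) yaw in deg (mod 180)"""
    s=st(); R=Ro.from_quat(s['tcp_rot']); p=np.array(s['tcp_pos']); c=np.radians(jawyaw)
    best=None
    for k in (0,np.pi):
        zj=np.array([np.cos(c+k),np.sin(c+k),0]); xj=np.array([0,0,-1.]); M=Ro.from_matrix(np.stack([xj,np.cross(zj,xj),zj],1))
        w=(R.inv()*M).as_rotvec()
        if best is None or np.linalg.norm(w)<np.linalg.norm(best): best=w
    w=best; d=np.array(pos)-p
    n=n or max(1,int(np.ceil(np.linalg.norm(d)*1000/step)),int(np.ceil(np.linalg.norm(w)/.14)))
    for i in range(n):
        Ri=R*Ro.from_rotvec(w*i/n); print([round(float(v),1) for v in Ri.inv().apply(d/n)*1000]+[round(float(v),3) for v in w/n])
E
python3 - <<'E'
from h import *
plan([.437,.342,.27],-45)
E
```

```text
0.2 [ 0.1791 -0.5982  0.3016] [ 0.4507  0.5458 -0.4499  0.5446] [0.9 0.2 0.5] 0.9346675863591973
[1.5, 19.6, -39.7, -0.027, -0.0, -0.0]
[1.5, 20.7, -39.2, -0.027, -0.0, -0.0]
[1.5, 21.7, -38.6, -0.027, -0.0, -0.0]
[1.5, 22.8, -38.0, -0.027, -0.0, -0.0]
[1.5, 23.8, -37.4, -0.027, -0.0, -0.0]
[1.5, 24.8, -36.7, -0.027, -0.0, -0.0]
[1.5, 25.8, -36.1, -0.027, -0.0, -0.0]
[1.5, 26.7, -35.3, -0.027, -0.0, -0.0]
[1.5, 27.7, -34.6, -0.027, -0.0, -0.0]
[1.5, 28.6, -33.9, -0.027, -0.0, -0.0]
[1.5, 29.5, -33.1, -0.027, -0.0, -0.0]
[1.5, 30.4, -32.3, -0.027, -0.0, -0.0]
[1.5, 31.2, -31.4, -0.027, -0.0, -0.0]
[1.5, 32.1, -30.6, -0.027, -0.0, -0.0]
[1.5, 32.9, -29.7, -0.027, -0.0, -0.0]
[1.5, 33.7, -28.8, -0.027, -0.0, -0.0]
[1.5, 34.5, -27.9, -0.027, -0.0, -0.0]
[1.5, 35.2, -26.9, -0.027, -0.0, -0.0]
[1.4, 35.9, -26.0, -0.027, -0.0, -0.0]
[1.4, 36.6, -25.0, -0.027, -0.0, -0.0]
[1.4, 37.3, -24.0, -0.027, -0.0, -0.0]
[1.4, 37.9, -23.0, -0.027, -0.0, -0.0]
```

Request:
drive_tool(increments=[[1,20,-40,-0.027,0,0],[1,21,-39,-0.027,0,0],[1,22,-39,-0.027,0,0],[1,23,-38,-0.027,0,0],[1,24,-37,-0.027,0,0],[1,25,-37,-0.027,0,0],[1,26,-36,-0.027,0,0],[1,27,-35,-0.027,0,0]])

```text
time: 1.0
tcp_pos: [0.2756, -0.2476, 0.2907]
tcp_rot: [0.39, 0.591, -0.389, 0.589]
ft_force: [1.2, 0.2, 0.2]
width: 0.648
```

Request:
drive_tool(increments=[[1,28,-35,-0.027,0,0],[1,29,-34,-0.027,0,0],[1,30,-33,-0.027,0,0],[1,31,-32,-0.027,0,0],[1,32,-31,-0.027,0,0],[1,32,-30,-0.027,0,0],[1,33,-30,-0.027,0,0],[1,34,-29,-0.027,0,0]])

```text
time: 1.8
tcp_pos: [0.3717, 0.1101, 0.2841]
tcp_rot: [0.323, 0.629, -0.32, 0.63]
ft_force: [0.7, -0.0, 0.1]
width: 0.654
```

Run:
```python
from h import *
plan([.437,.342,.25],-45)
```

```text
1.8 [0.3717 0.1101 0.2841] [ 0.323   0.6292 -0.3204  0.6302] [ 0.7 -0.   0.1] 0.6544245800454247
[5.8, 31.4, -24.9, -0.027, -0.0, -0.001]
[5.8, 32.1, -24.1, -0.027, -0.0, -0.001]
[5.8, 32.7, -23.2, -0.027, -0.0, -0.001]
[5.8, 33.3, -22.4, -0.027, -0.0, -0.001]
[5.7, 33.9, -21.5, -0.027, -0.0, -0.001]
[5.7, 34.5, -20.6, -0.027, -0.0, -0.001]
```

Request:
drive_tool(increments=[[6,31,-25,-0.03,0,0],[6,32,-24,-0.03,0,0],[6,33,-23,-0.03,0,0],[6,33,-22,-0.03,0,0],[6,34,-22,-0.03,0,0],[6,34,-21,-0.03,0,0],[0,0,0,0,0,0]])

```text
time: 2.5
tcp_pos: [0.4334, 0.3582, 0.2462]
tcp_rot: [0.26, 0.657, -0.257, 0.659]
ft_force: [-0.7, 0.4, 0.7]
width: 0.651
```

Run:
```python
from h import *
s=st(); c,f,R,t=cal('wrist'); print(f,c['cx'],c['cy'],c['vertical_fov'],(-R.T@t).round(4),R.round(3).tolist())
p,d=ctrl.snapshot('wrist'); save('',p,'w1'); np.savez('w1.npz',p=p,d=d,R=R,t=t)
```

```text
2.5 [0.4334 0.3582 0.2462] [ 0.2605  0.657  -0.2573  0.659 ] [-0.7  0.4  0.7] 0.6510401114860086
371.64829954431775 321.9450428611651 237.80889304689828 65.70646984690485 [0.4909 0.42   0.3285] [[0.732, -0.681, 0.001], [-0.652, -0.7, 0.293], [-0.199, -0.215, -0.956]]
```

View pics/w1.png

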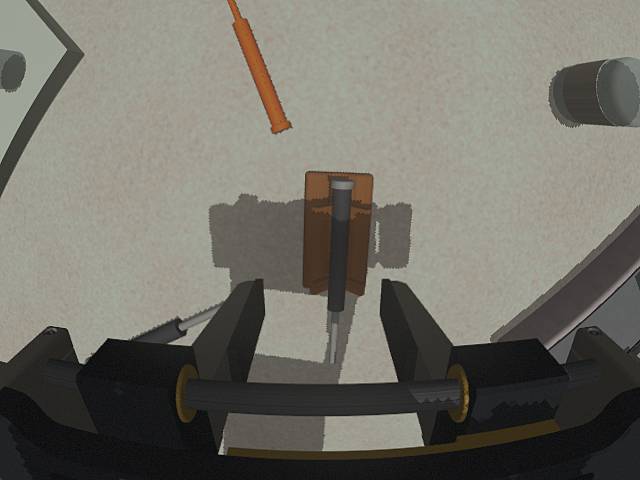

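The wrist view shows the punch from its head at (342,184) to its tip at (334,362), between the open fingers. The orange one is well away at (262,75). Now I compute the axis.

```bash
cat >> h.py <<'E'
def wpts(d,R,t):
    c,f,_,_=cal('wrist'); v,u=np.mgrid[0:480,0:640]; x=u-c['cx'];y=v-c['cy']; r=np.hypot(x,y)+1e-9
    k=np.tan(r/f)/r
    P=np.stack([x*k*d,y*k*d,d],-1); return (P-t)@R
def ray(u,v,R,t,z):
    c,f,_,_=cal('wrist'); x=u-c['cx'];y=v-c['cy']; r=np.hypot(x,y)+1e-9
    k=np.tan(r/f)/r; D=R.T@np.array([x*k,y*k,1.]); C=-R.T@t; return C+D*(z-C[2])/D[2]
E
python3 - <<'E'
from h import *
W=np.load('w1.npz'); R,t=W['R'],W['t']; P=wpts(W['d'],R,t); hsv=cv2.cvtColor(W['p'],cv2.COLOR_RGB2HSV)
m=(P[...,2]>.045)&(P[...,2]<.075)&(hsv[...,1]<100); m[:170]=0;m[375:]=0;m[:,:315]=0;m[:,365:]=0
print(m.sum())
ax=[]
for v in range(180,372,6):
    u=np.where(m[v])[0]
    if len(u): X=ray(u.mean(),v,R,t,.056); ax.append(X[:2]); print(v,u.min(),u.max(),X.round(4),P[v,int(u.mean())].round(4))
ax=np.array(ax,np.float32); l=cv2.fitLine(ax[1:-2],cv2.DIST_HUBER,0,.01,.01).ravel(); d=-l[:2]*np.sign(l[0]); print('yaw',np.degrees(np.arctan2(d[1],d[0])),l)
vs=np.where(m.any(1))[0]; print(vs.min(),vs.max())
for v in(vs.min(),vs.max()):
    X=ray(np.where(m[v])[0].mean(),v,R,t,.058); print(X)
E
```

```text
2863
180 330 352 [0.475  0.3818 0.056 ] [0.4754 0.3827 0.0623]
186 330 353 [0.4723 0.3782 0.056 ] [0.4725 0.3797 0.0639]
192 332 350 [0.4689 0.3751 0.056 ] [0.4694 0.3761 0.0621]
198 332 350 [0.4659 0.3718 0.056 ] [0.4664 0.3728 0.0616]
204 327 350 [0.4621 0.369  0.056 ] [0.4622 0.3703 0.0608]
210 332 350 [0.4597 0.365  0.056 ] [0.4604 0.3662 0.0622]
216 331 349 [0.456 0.362 0.056] [0.4567 0.3631 0.0612]
222 331 349 [0.4529 0.3586 0.056 ] [0.4536 0.3598 0.0615]
228 331 348 [0.4494 0.3553 0.056 ] [0.4501 0.357  0.0621]
234 331 348 [0.4462 0.3518 0.056 ] [0.4468 0.3533 0.061 ]
240 330 348 [0.4427 0.3485 0.056 ] [0.4437 0.35   0.0616]
246 330 347 [0.4392 0.3452 0.056 ] [0.4399 0.3469 0.0615]
252 330 347 [0.4359 0.3415 0.056 ] [0.4367 0.3433 0.0613]
258 330 347 [0.4325 0.3378 0.056 ] [0.4335 0.3399 0.0618]
264 329 346 [0.4286 0.3346 0.056 ] [0.4299 0.337  0.0627]
270 329 346 [0.4252 0.3309 0.056 ] [0.4262 0.3328 0.0612]
276 329 346 [0.4217 0.327  0.056 ] [0.4231 0.3295 0.0624]
282 328 358 [0.4191 0.3224 0.056 ] [0.4203 0.3253 0.0627]
288 328 364 [0.4149 0.319  0.056 ] [0.4161 0.3218 0.0622]
294 328 363 [0.4111 0.3152 0.056 ] [0.4125 0.3178 0.062 ]
300 328 343 [0.4062 0.3123 0.056 ] [0.4077 0.3148 0.0616]
306 328 343 [0.4025 0.3082 0.056 ] [0.4038 0.3104 0.0608]
312 332 338 [0.3984 0.3043 0.056 ] [0.3987 0.3046 0.0567]
318 331 338 [0.3943 0.3003 0.056 ] [0.3946 0.3014 0.0578]
324 331 338 [0.3904 0.2959 0.056 ] [0.3906 0.2969 0.0575]
330 331 337 [0.386  0.2918 0.056 ] [0.3867 0.2926 0.0577]
336 331 337 [0.382  0.2873 0.056 ] [0.3827 0.2882 0.0579]
342 330 336 [0.3772 0.2833 0.056 ] [0.3777 0.2838 0.0571]
348 330 335 [0.3726 0.2789 0.056 ] [0.3729 0.2799 0.0574]
354 330 335 [0.3683 0.2741 0.056 ] [0.3684 0.2749 0.0569]
360 329 335 [0.3635 0.2695 0.056 ] [0.3648 0.271  0.0588]
yaw -134.95384 [0.706537   0.7076761  0.4220553  0.32776013]
178 362
[0.4753244  0.38394005 0.058     ]
[0.362938   0.26892885 0.058     ]
```

Run:
```python
from h import *
plan([.4363,.3422,.124],-45,n=6)
```

```text
2.55 [0.4326 0.3562 0.2461] [ 0.2601  0.6571 -0.2583  0.6587] [-1.   0.  -0.8] 0.6456051364391833
[20.4, -1.3, 2.0, 0.006, 0.0, -0.001]
[20.4, -1.3, 2.0, 0.006, 0.0, -0.001]
[20.4, -1.3, 2.0, 0.006, 0.0, -0.001]
[20.4, -1.3, 2.1, 0.006, 0.0, -0.001]
[20.4, -1.3, 2.1, 0.006, 0.0, -0.001]
[20.4, -1.2, 2.1, 0.006, 0.0, -0.001]
```

Request:
drive_tool(increments=[[10,-3,4,0.02,0,0],[20,-3,4,0.01,0,0],[25,-2,2,0,0,0],[25,0,1,0,0,0],[15,0,0,0,0,0],[0,0,0,0,0,0]])

```text
time: 3.15
tcp_pos: [0.433, 0.3327, 0.1467]
tcp_rot: [0.273, 0.652, -0.274, 0.653]
ft_force: [0.3, -1.4, 0.8]
width: 0.646
```

Run:
```python
from h import *
plan([.4363,.3422,.124],-45,n=2)
```

```text
3.15 [0.433  0.3327 0.1467] [ 0.2727  0.6517 -0.2736  0.6527] [ 0.3 -1.4  0.8] 0.6463605959090494
[11.3, 4.5, -2.2, -0.004, 0.001, 0.0]
[11.3, 4.5, -2.2, -0.004, 0.001, 0.0]
```

Request:
drive_tool(increments=[[0,5,-2,-0.005,0,0],[0,4,-2,0,0,0],[0,0,0,0,0,0]])

```text
time: 3.45
tcp_pos: [0.4373, 0.3405, 0.1482]
tcp_rot: [0.272, 0.652, -0.273, 0.653]
ft_force: [0.9, -0.7, 0.1]
width: 0.649
```

Run:
```python
from h import *
plan([.4363,.3422,.124],-45,n=2)
```

```text
3.45 [0.4373 0.3405 0.1482] [ 0.2724  0.6518 -0.2729  0.6531] [ 0.9 -0.7  0.1] 0.6493970487283395
[12.1, 0.3, -1.0, -0.003, 0.001, -0.0]
[12.1, 0.3, -1.0, -0.003, 0.001, -0.0]
```

Request:
drive_tool(increments=[[8,0,-1,-0.005,0,0],[8,0,0,0,0,0],[6,0,0,0,0,0],[2,0,0,0,0,0],[0,0,0,0,0,0]])

```text
time: 3.95
tcp_pos: [0.4369, 0.342, 0.1234]
tcp_rot: [0.271, 0.652, -0.27, 0.654]
ft_force: [-0.3, 0.4, -0.7]
width: 0.652
```

Request:
drive_tool(increments=[[0,0,0,0,0,0],[0,0,0,0,0,0],[0,0,0,0,0,0],[0,0,0,0,0,0],[0,0,0,0,0,0],[0,0,0,0,0,0],[0,0,0,0,0,0]], fingers=-1, force=20)

```text
time: 4.65
tcp_pos: [0.4367, 0.3425, 0.1239]
tcp_rot: [0.272, 0.652, -0.27, 0.654]
ft_force: [-1.8, 1.8, -1.0]
width: 0.145
```

Request:
drive_tool(increments=[[0,0,0,0,0,0],[-10,0,0,0,0,0],[-25,0,0,0,0,0],[-30,0,0,0,0,0],[-30,0,0,0,0,0],[0,0,0,0,0,0]], force=60)

```text
time: 5.25
tcp_pos: [0.436, 0.3413, 0.223]
tcp_rot: [0.27, 0.653, -0.271, 0.654]
ft_force: [0.1, -0.0, -1.0]
width: 0.136
```

Run:
```python
from h import *
T=np.load('top0.npz');P=pts('top',T['d'])
q=P[110:165,200:245].reshape(-1,3); q=q[q[:,2]>.05]; print('bottle',q.min(0),q.max(0),np.median(q,0))
q=P[110:165,200:245].reshape(-1,3); q=q[q[:,2]>.13]; print('cap',q.mean(0))
plan([.60,.215,.23],-3.5)
```

```text
bottle [0.27321616 0.07641842 0.05086846] [0.74081957 0.31036385 1.17759946] [0.70339781 0.27656049 0.10422973]
cap [0.67923736 0.26602889 0.22799933]
5.25 [0.436  0.3413 0.223 ] [ 0.2702  0.6525 -0.2711  0.654 ] [ 0.1 -0.  -1. ] 0.13638989897104528
[-1.1, 4.4, 34.2, -0.121, 0.0, 0.0]
[-1.1, 0.3, 34.5, -0.121, 0.0, 0.0]
[-1.1, -3.9, 34.3, -0.121, 0.0, 0.0]
[-1.1, -8.0, 33.6, -0.121, 0.0, 0.0]
[-1.1, -12.0, 32.4, -0.121, 0.0, 0.0]
[-1.2, -15.8, 30.7, -0.121, 0.0, 0.0]
```

Request:
drive_tool(increments=[[-1,4,34,-0.12,0,0],[-1,0,34,-0.12,0,0],[-1,-4,34,-0.12,0,0],[-1,-8,33,-0.12,0,0],[-1,-12,32,-0.12,0,0],[-1,-16,30,-0.12,0,0],[0,0,0,0,0,0],[0,0,0,0,0,0]])

```text
time: 6.05
tcp_pos: [0.6013, 0.2096, 0.2257]
tcp_rot: [0.011, 0.708, -0.014, 0.706]
ft_force: [-0.5, -0.7, -0.8]
width: 0.136
```

Run:
```python
from h import *
s=st(); c,f,R,t=cal('wrist')
p,d=ctrl.snapshot('wrist'); save('',p,'w2'); np.savez('w2.npz',p=p,d=d,R=R,t=t)
```

```text
6.05 [0.6013 0.2096 0.2257] [ 0.011   0.7076 -0.0142  0.7064] [-0.5 -0.7 -0.8] 0.1363275424056527
```

View pics/w2.png

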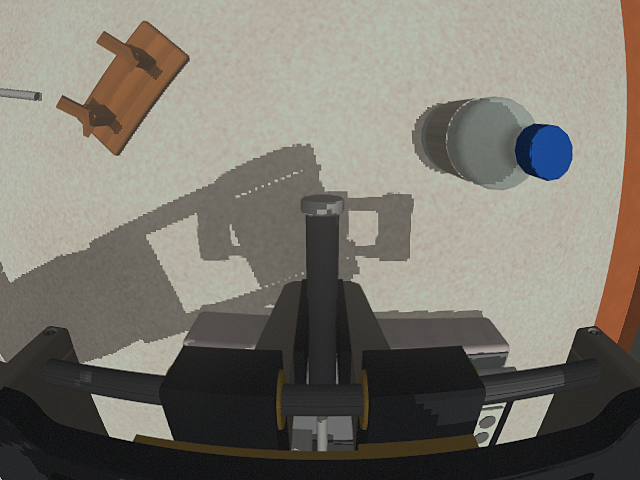

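The wrist view shows the punch held squarely from (322,200) to (322,450). The gripper hides the lugs, and the empty rest is at about (125,85). I'll shift over the shaker so the lugs appear ahead of the punch head.

Request:
drive_tool(increments=[[-20,-38,-2,0,0,0],[-20,-38,-2,0,0,0],[-20,-38,-2,0,0,0],[-20,-38,-2,0,0,0],[-20,-38,-2,0,0,0],[-20,-38,-2,0,0,0],[0,-38,0,0,0,0],[0,0,0,0,0,0]])

```text
time: 6.9
tcp_pos: [0.5722, -0.0556, 0.348]
tcp_rot: [0.01, 0.71, -0.014, 0.704]
ft_force: [-0.2, 0.1, -2.0]
width: 0.132
```

Run:
```python
from h import *
s=st(); c,f,R,t=cal('wrist')
p,d=ctrl.snapshot('wrist'); save('',p,'w3'); np.savez('w3.npz',p=p,d=d,R=R,t=t)
P=wpts(d,R,t)
for nm,zr in (('handle',(.143,.158)),('lugs',(.107,.117)),('endstop',(.076,.084)),('deck',(.066,.074))):
    m=(P[...,2]>zr[0])&(P[...,2]<zr[1])&(P[...,0]>.44)&(P[...,0]<(.78 if nm!='lugs' else .588))&(abs(P[...,1]-.02)<(.03 if nm!='deck' else .15))
    q=P[m]; v,u=np.where(m)
    if len(q)>20: r=cv2.minAreaRect(q[:,:2].astype(np.float32)); print(nm,len(q),np.round(r[0],4),np.round(r[1],4),round(r[2],2),np.median(q,0).round(4),u.mean(),v.mean())
```

```text
6.9 [ 0.5722 -0.0556  0.348 ] [ 0.0096  0.7099 -0.0144  0.7041] [-0.2  0.1 -2. ] 0.13181600502130086
handle 1234 [0.5972 0.0175] [0.0338 0.0222] 88.24 [0.5969 0.0177 0.1495] 353.56564019448945 138.03160453808752
lugs 981 [0.5695 0.0195] [0.044 0.03 ] 85.71 [0.5694 0.0298 0.1118] 317.881753312946 134.20897043832824
endstop 548 [0.58   0.0185] [0.0287 0.1182] 86.0 [0.56   0.0173 0.081 ] 325.19890510948903 135.12043795620437
deck 30405 [0.5588 0.0197] [0.2172 0.1649] 86.05 [0.5515 0.0339 0.0699] 306.26071369840486 126.95323137641836
```

View pics/w3.png

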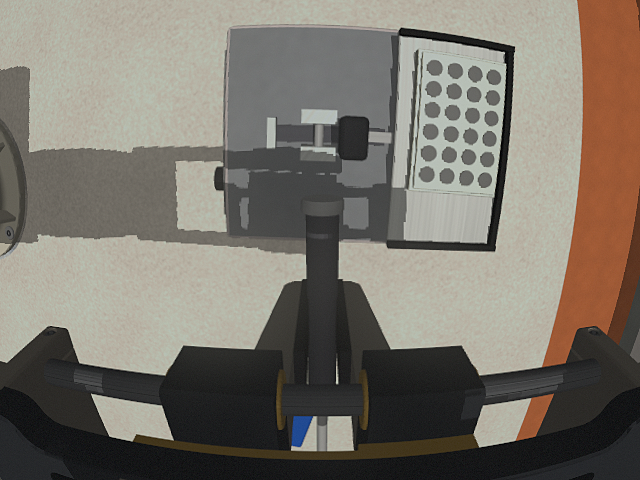

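The wrist view shows the lugs at (319,134), the handle at (354,138) and the end stop at (271,132). That gives a lug centre of (.5695,.0195), a yaw of -4.1° and a lock travel of about 5 mm. Next I stage the punch in front of the bore.

Run:
```python
from h import *
plan([.5805,.1721,.23],-4.1,n=7)
```

```text
6.95 [ 0.5724 -0.0538  0.3481] [ 0.0101  0.7097 -0.0138  0.7042] [-0.1  0.  -1.4] 0.13568829573748187
[16.7, 32.4, 0.2, 0.005, -0.001, 0.001]
[16.7, 32.4, -0.0, 0.005, -0.001, 0.001]
[16.7, 32.4, -0.2, 0.005, -0.001, 0.001]
[16.8, 32.3, -0.4, 0.005, -0.001, 0.001]
[16.8, 32.3, -0.6, 0.005, -0.001, 0.001]
[16.8, 32.3, -0.8, 0.005, -0.001, 0.001]
[16.8, 32.3, -1.0, 0.005, -0.001, 0.001]
```

Request:
drive_tool(increments=[[5,33,0,0.01,0,0],[12,33,0,0.01,0,0],[17,33,0,0.01,0,0],[20,32,0,0,0,0],[20,32,-1,0,0,0],[20,32,-1,0,0,0],[20,30,-1,0,0,0],[0,0,0,0,0,0]])

```text
time: 7.75
tcp_pos: [0.5746, 0.1916, 0.226]
tcp_rot: [0.022, 0.711, -0.025, 0.703]
ft_force: [0.5, 0.5, -1.6]
width: 0.139
```

Run:
```python
from h import *
plan([.5805,.1721,.169],-4.1,n=4)
```

```text
7.75 [0.5746 0.1916 0.226 ] [ 0.0221  0.7107 -0.0245  0.7027] [ 0.5  0.5 -1.6] 0.1390170432536071
[14.3, -4.7, 2.0, 0.001, -0.003, 0.001]
[14.3, -4.7, 1.9, 0.001, -0.003, 0.001]
[14.3, -4.7, 1.9, 0.001, -0.003, 0.001]
[14.3, -4.7, 1.9, 0.001, -0.003, 0.001]
```

Request:
drive_tool(increments=[[14,-4,2,0,-0.003,0.001],[14,-4,2,0,-0.003,0.001],[14,-4,1,0,-0.003,0.001],[12,-2,1,0,-0.003,0],[0,0,0,0,0,0],[0,0,0,0,0,0]])

```text
time: 8.35
tcp_pos: [0.5746, 0.1836, 0.1697]
tcp_rot: [0.021, 0.708, -0.021, 0.706]
ft_force: [-0.4, 0.3, -1.0]
width: 0.133
```

Run:
```python
from h import *
plan([.5805,.1721,.169],-4.1,n=2)
A=Ro.from_quat(ctrl.get_state()['tcp_rot']).as_matrix(); print(A.round(3))
ims=[]
for n in ('side','top'):
    p,d=ctrl.snapshot(n); np.savez(n+'4.npz',p=p,d=d)
    for X in ([.5711,.0414,.1],[.5711+.0018,.0414+.025,.1]): print(n,np.round(proj(n,X),1))
    Q=pts(n,d)
    # tip points
    m=(Q[...,2]>.088)&(Q[...,2]<.106)&(Q[...,0]>.55)&(Q[...,0]<.60)&(Q[...,1]>.044)&(Q[...,1]<.118)
    q=Q[m]; print(n,m.sum(),'tip ymin',q[:,1].min() if len(q) else 0)
    if len(q)>5:
        s=cv2.fitLine(q.astype(np.float32),cv2.DIST_HUBER,0,.01,.01).ravel(); print(s)
    u,v=map(int,proj(n,[.573,.06,.1])); cr=p[v-50:v+50,u-65:u+65]; ims.append(cv2.resize(cr,(780,600))[:, :] if 0 else cv2.resize(cr,(400,308),interpolation=cv2.INTER_CUBIC))
save('',np.hstack(ims),'st4')
```

```text
8.35 [0.5746 0.1836 0.1697] [ 0.0206  0.7076 -0.0213  0.706 ] [-0.4  0.3 -1. ] 0.13340523163371323
[0.4, -5.6, 3.3, 0.006, -0.001, 0.001]
[0.4, -5.5, 3.3, 0.006, -0.001, 0.001]
[[-0.002  0.059  0.998]
 [-0.001  0.998 -0.059]
 [-1.    -0.001 -0.002]]
side [282.4 209.6]
side [276.5 215.2]
side 4 tip ymin 0.044102787977202046
top [317.8 189.5]
top [307.5 188.5]
top 0 tip ymin 0
```

View pics/st4.png

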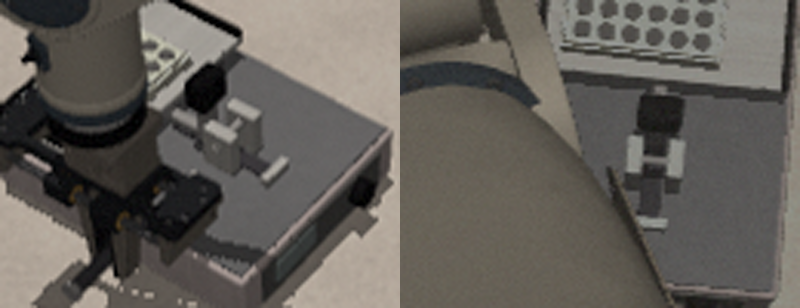

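The staging view shows the arm hiding the tip. The bore mouth is visible at about crop (213,148), against a predicted (217,143), so the calibration agrees to about 2 mm. I'll align using the kinematics.

Request:
drive_tool(increments=[[0,-4,4,0.008,0,0],[0,-4,3,0.005,0,0],[0,-2,1,0,0,0],[0,0,0,0,0,0]])

```text
time: 8.85
tcp_pos: [0.584, 0.1723, 0.1721]
tcp_rot: [0.026, 0.706, -0.026, 0.707]
ft_force: [0.0, -0.1, -1.6]
width: 0.137
```

```bash
cat >> h.py <<'E'
def bore():
    s=st(); A=Ro.from_quat(s['tcp_rot']).as_matrix(); p=np.array(s['tcp_pos'])
    ex=np.array([.9974,-.0715,0]);ey=np.array([.0715,.9974,0]); mo=np.array([.5711,.0414,.1])
    for a,nm in((-.105,'tip'),(-.05,'shoulder')):
        X=p+A@[.069,a+.0,0]-mo; print(nm,'dx',round(X@ex*1000,1),'y',round(X@ey*1000,1),'dz',round(X[2]*1000,1))
    print('punch dir err deg yaw',np.degrees(A[:,1]@ex).round(2),'pitch',np.degrees(A[2,1]).round(2))
E
python3 -c "
from h import *
bore()"
```

```text
8.85 [0.584  0.1723 0.1721] [ 0.0262  0.7061 -0.0261  0.7072] [ 0.  -0.1 -1.6] 0.13651744164001917
tip dx 3.4 y 26.5 dz 3.1
shoulder dx 3.5 y 81.5 dz 3.1
punch dir err deg yaw 0.13 pitch 0.01
```

Request:
drive_tool(increments=[[1.5,0,-1.5,0,0,0],[1,0,-1,0,0,0],[0,0,0,0,0,0],[0,0,0,0,0,0]])

```text
time: 9.25
tcp_pos: [0.5812, 0.1723, 0.1694]
tcp_rot: [0.026, 0.706, -0.026, 0.707]
ft_force: [0.3, -0.6, -0.8]
width: 0.135
```

```bash
python3 -c "
from h import *
bore()"
```

```text
9.25 [0.5812 0.1723 0.1694] [ 0.0264  0.7061 -0.0262  0.7071] [ 0.3 -0.6 -0.8] 0.13530105422712171
tip dx 0.5 y 26.3 dz 0.4
shoulder dx 0.7 y 81.3 dz 0.4
punch dir err deg yaw 0.16 pitch 0.01
```

Request:
drive_tool(increments=[[0,-6,0,0,0,0],[0,-6,0,0,0,0],[0,-6,0,0,0,0],[0,-4,0,0,0,0],[0,-2,0,0,0,0],[0,0,0,0,0,0]])

```text
time: 9.85
tcp_pos: [0.5791, 0.1459, 0.1694]
tcp_rot: [0.026, 0.706, -0.026, 0.707]
ft_force: [-0.0, -0.0, -1.4]
width: 0.134
```

```bash
python3 -c "
from h import *
bore()"
```

```text
9.85 [0.5791 0.1459 0.1694] [ 0.0263  0.7062 -0.0264  0.707 ] [-0.  -0.  -1.4] 0.13407839573508742
tip dx 0.3 y -0.2 dz 0.4
shoulder dx 0.5 y 54.8 dz 0.4
punch dir err deg yaw 0.17 pitch -0.0
```

Request:
drive_tool(increments=[[0,-2,0,0,0,0],[0,-2,0,0,0,0],[0,0,0,0,0,0]])

```text
time: 10.15
tcp_pos: [0.579, 0.1418, 0.1695]
tcp_rot: [0.026, 0.706, -0.026, 0.707]
ft_force: [-0.5, -0.2, -2.3]
width: 0.136
```

Request:
drive_tool(increments=[[0,-2,0,0,0,0],[0,-2,0,0,0,0],[0,0,0,0,0,0]])

```text
time: 10.45
tcp_pos: [0.5792, 0.1401, 0.1699]
tcp_rot: [0.028, 0.706, -0.025, 0.708]
ft_force: [-0.1, -0.9, -1.4]
width: 0.133
```

Request:
drive_tool(increments=[[0,-2,0,0,0,0],[0,-2,0,0,0,0]])

```text
time: 10.65
tcp_pos: [0.5792, 0.1378, 0.1702]
tcp_rot: [0.03, 0.705, -0.024, 0.708]
ft_force: [-0.2, 7.6, -1.9]
width: 0.133
```

```bash
python3 -c "
from h import *
bore()"
```

```text
10.65 [0.5792 0.1378 0.1702] [ 0.0296  0.7052 -0.0242  0.708 ] [-0.2  7.6 -1.9] 0.13334023840133585
tip dx 1.0 y -7.7 dz 0.4
shoulder dx 1.3 y 47.3 dz 0.8
punch dir err deg yaw 0.26 pitch 0.44
```

Request:
drive_tool(increments=[[0,-3,0,0,0,0],[0,-3,0,0,0,0],[0,-3,0,0,0,0]])

```text
time: 10.95
tcp_pos: [0.5791, 0.1319, 0.1707]
tcp_rot: [0.032, 0.705, -0.023, 0.709]
ft_force: [-0.7, 8.3, -0.7]
width: 0.135
```

```bash
python3 -c "
from h import *
bore(); plan([.5775,.125,.169],-4.1,n=4)"
```

```text
10.95 [0.5791 0.1319 0.1707] [ 0.0321  0.7046 -0.0226  0.7085] [-0.7  8.3 -0.7] 0.1352544274354699
tip dx 1.2 y -13.2 dz 0.3
shoulder dx 1.6 y 41.8 dz 1.0
punch dir err deg yaw 0.34 pitch 0.78
10.95 [0.5791 0.1319 0.1707] [ 0.0321  0.7046 -0.0226  0.7085] [-0.7  8.3 -0.7] 0.1352544274354699
[0.4, -1.8, -0.3, -0.001, 0.001, -0.003]
[0.4, -1.8, -0.3, -0.001, 0.001, -0.003]
[0.4, -1.8, -0.3, -0.001, 0.001, -0.003]
[0.4, -1.7, -0.3, -0.001, 0.001, -0.003]
```

Request:
drive_tool(increments=[[0.4,-3,-0.3,-0.001,0.001,-0.005],[0.4,-3,-0.3,-0.001,0.001,-0.005],[0.3,-3,-0.3,-0.001,0.001,-0.005],[0.3,-3,-0.3,-0.001,0,-0.005]])

```text
time: 11.35
tcp_pos: [0.5783, 0.1241, 0.1701]
tcp_rot: [0.027, 0.705, -0.026, 0.709]
ft_force: [0.4, 8.5, -2.7]
width: 0.136
```

```bash
python3 -c "
from h import *
bore()"
```

```text
11.35 [0.5783 0.1241 0.1701] [ 0.027   0.7047 -0.0262  0.7085] [ 0.4  8.5 -2.7] 0.13577898759215845
tip dx 1.2 y -21.9 dz 1.0
shoulder dx 1.4 y 33.1 dz 1.1
punch dir err deg yaw 0.21 pitch 0.08
```

Request:
drive_tool(increments=[[0.4,-3,-0.4,0,0,-0.003],[0.4,-3,-0.4,0,0,-0.003],[0.3,-3,-0.3,0,0,-0.003]])

```text
time: 11.65
tcp_pos: [0.5776, 0.1183, 0.1696]
tcp_rot: [0.026, 0.704, -0.028, 0.709]
ft_force: [0.0, 8.5, -1.5]
width: 0.135
```

Request:
drive_tool(increments=[[0.2,-3,-0.2,0,0,-0.003],[0.2,-3,-0.2,0,0,-0.003]])

```text
time: 11.85
tcp_pos: [0.5776, 0.1152, 0.1698]
tcp_rot: [0.027, 0.703, -0.029, 0.71]
ft_force: [0.5, 20.8, -1.8]
width: 0.135
```

```bash
python3 -c "
from h import *
bore()"
```

```text
11.85 [0.5776 0.1152 0.1698] [ 0.0267  0.7029 -0.0285  0.7102] [ 0.5 20.8 -1.8] 0.13459376767158837
tip dx 1.2 y -31.0 dz 1.0
shoulder dx 1.5 y 24.0 dz 0.9
punch dir err deg yaw 0.38 pitch -0.12
```

The tip is at -31 mm, exactly the expected stop, and the force has jumped to 21 N. One firmer push will confirm it.

Request:
drive_tool(increments=[[0,-4,0,0,0,0],[0,-4,0,0,0,0]])

```text
time: 12.05
tcp_pos: [0.5788, 0.114, 0.171]
tcp_rot: [0.033, 0.701, -0.025, 0.712]
ft_force: [-0.6, 24.1, 0.1]
width: 0.134
```

```bash
python3 -c "
from h import *
bore()"
```

```text
12.05 [0.5788 0.114  0.171 ] [ 0.0327  0.7011 -0.0255  0.7118] [-0.6 24.1  0.1] 0.13417892037336487
tip dx 2.4 y -31.3 dz 0.9
shoulder dx 3.0 y 23.7 dz 1.5
punch dir err deg yaw 0.61 pitch 0.62
```

Hard stop confirmed. Retract along the bore axis.

Request:
drive_tool(increments=[[0,3,-1,-0.005,0,-0.005],[0.5,5,-0.5,-0.005,0,-0.005],[0,6,0,0,0,0],[0,8,0,0,0,0],[0,10,0,0,0,0],[0,12,0,0,0,0],[0,15,0,0,0,0],[0,15,0,0,0,0]])

```text
time: 12.85
tcp_pos: [0.5829, 0.1922, 0.1704]
tcp_rot: [0.025, 0.701, -0.026, 0.712]
ft_force: [-0.1, 0.9, -2.1]
width: 0.138
```

Request:
drive_tool(increments=[[-10,10,0,0,0,0],[-25,10,0,0,0,0],[-25,10,0,0,0,0],[0,0,0,0,0,0]])

```text
time: 13.25
tcp_pos: [0.584, 0.2285, 0.2331]
tcp_rot: [0.024, 0.702, -0.025, 0.711]
ft_force: [0.3, 0.8, -1.6]
width: 0.136
```

Run:
```python
from h import *
bore(); plan([.4367,.3425,.224],-45)
c,f,R,t=cal('wrist'); p,d=ctrl.snapshot('wrist'); np.savez('w5.npz',p=p,d=d,R=R,t=t)
A=Ro.from_quat(ctrl.get_state()['tcp_rot']).as_matrix(); pp=np.array(ctrl.get_state()['tcp_pos'])
for nm in ('w2','w5'):
    W=np.load(nm+'.npz'); g=W['p'].astype(int); P=wpts(W['d'],W['R'],W['t'])
    if nm=='w5':
        L=(P-pp)@A
    else:
        A2=Ro.from_quat([0.011,.7076,-.0142,.7064]).as_matrix(); L=(P-np.array([.6013,.2096,.2257]))@A2
    m=(L[...,0]>.05)&(L[...,0]<.085)&(L[...,1]>.02)&(L[...,1]<.09)&(abs(L[...,2])<.02)
    q=L[m]; print(nm,m.sum(),'head end y',np.percentile(q[:,1],99),'z mean',q[:,2].mean(),'top x near, far',[np.percentile(q[(q[:,1]>a)&(q[:,1]<a+.012),0],10).round(4) for a in (.02,.034)])
# empty rest uprights in w2
W=np.load('w2.npz');P=wpts(W['d'],W['R'],W['t']); m=(P[...,2]>.05)&(P[...,2]<.068)&(P[...,0]<.5)&(P[...,1]>.28)
m[:, 200:]=0; m[160:]=0; q=P[m]; print('arms',len(q),cv2.minAreaRect(q[:,:2].astype(np.float32)))
```

```text
13.25 [0.584  0.2285 0.2331] [ 0.0241  0.7019 -0.0249  0.7115] [ 0.3  0.8 -1.6] 0.13591544597521374
tip dx 0.6 y 82.5 dz 64.2
shoulder dx 0.5 y 137.5 dz 64.2
punch dir err deg yaw -0.13 pitch -0.04
13.25 [0.584  0.2285 0.2331] [ 0.0241  0.7019 -0.0249  0.7115] [ 0.3  0.8 -1.6] 0.13591544597521374
[1.2, 17.3, -25.8, 0.119, 0.002, -0.001]
[1.2, 14.1, -27.7, 0.119, 0.002, -0.001]
[1.3, 10.7, -29.2, 0.119, 0.002, -0.001]
[1.3, 7.1, -30.2, 0.119, 0.002, -0.001]
[1.4, 3.5, -30.9, 0.119, 0.002, -0.001]
[1.4, -0.2, -31.0, 0.119, 0.002, -0.001]
w2 2993 head end y 0.055241418802154274 z mean 0.0002951810400954994 top x near, far [np.float64(0.062), np.float64(0.0619)]
w5 3032 head end y 0.05621605749431401 z mean 0.0011957614845399566 top x near, far [np.float64(0.0601), np.float64(0.0601)]
arms 1037 ((0.4366714656352997, 0.3423866629600525), (0.0711478516459465, 0.045580558478832245), 44.886962890625)
```

The punch hasn't slipped in the grip. The empty rest measures (.4367,.3424) at a 45° axis, which matches the grasp pose. Carry it back.

Request:
drive_tool(increments=[[0,17,-26,0.119,0,0],[0,14,-28,0.119,0,0],[0,11,-29,0.119,0,0],[0,7,-30,0.119,0,0],[0,3,-31,0.119,0,0],[0,0,-31,0.119,0,0],[0,0,0,0,0,0],[0,0,0,0,0,0]])

```text
time: 14.1
tcp_pos: [0.4283, 0.3409, 0.2204]
tcp_rot: [0.277, 0.647, -0.283, 0.652]
ft_force: [-0.1, -0.2, -2.2]
width: 0.134
```

```bash
python3 -c "
from h import *
plan([.4367,.3425,.16],-45,n=4)"
```

```text
14.1 [0.4283 0.3409 0.2204] [ 0.2766  0.6468 -0.2826  0.6522] [-0.1 -0.2 -2.2] 0.1344720446384191
[15.1, 1.9, 1.0, -0.007, 0.003, 0.001]
[15.1, 1.9, 1.0, -0.007, 0.003, 0.001]
[15.1, 1.8, 1.1, -0.007, 0.003, 0.001]
[15.1, 1.8, 1.1, -0.007, 0.003, 0.001]
```

Request:
drive_tool(increments=[[10,2,1,-0.007,0.003,0.001],[16,2,1,-0.007,0.003,0.001],[16,2,1,-0.007,0.003,0.001],[14,1,1,-0.007,0.003,0.001],[0,0,0,0,0,0],[0,0,0,0,0,0]])

```text
time: 14.7
tcp_pos: [0.4408, 0.3379, 0.1581]
tcp_rot: [0.268, 0.655, -0.269, 0.653]
ft_force: [0.4, -0.5, -1.5]
width: 0.137
```

```bash
python3 -c "
from h import *
plan([.4367,.3425,.1245],-45,n=4)"
```

```text
14.7 [0.4408 0.3379 0.1581] [ 0.268   0.6549 -0.2692  0.6533] [ 0.4 -0.5 -1.5] 0.13702482645328112
[8.4, 0.1, -1.5, 0.002, -0.0, 0.001]
[8.4, 0.1, -1.5, 0.002, -0.0, 0.001]
[8.4, 0.1, -1.5, 0.002, -0.0, 0.001]
[8.4, 0.1, -1.5, 0.002, -0.0, 0.001]
```

Request:
drive_tool(increments=[[0,0,-3,0.004,0,0.002],[0,0,-2,0.004,0,0.002],[6,0,0,0,0,0],[8,0,0,0,0,0],[0,0,0,0,0,0]])

```text
time: 15.2
tcp_pos: [0.4382, 0.3419, 0.1448]
tcp_rot: [0.273, 0.653, -0.27, 0.653]
ft_force: [0.2, 0.1, -2.5]
width: 0.134
```

```bash
python3 -c "
from h import *
plan([.4367,.3425,.1245],-45,n=3)"
```

```text
15.2 [0.4382 0.3419 0.1448] [ 0.2732  0.6526 -0.2696  0.6533] [ 0.2  0.1 -2.5] 0.13435867201538032
[6.8, -0.2, -0.5, -0.001, -0.0, -0.002]
[6.8, -0.2, -0.5, -0.001, -0.0, -0.002]
[6.8, -0.2, -0.5, -0.001, -0.0, -0.002]
```

Request:
drive_tool(increments=[[7,0,-1,0,0,-0.002],[6,0,-0.5,0,0,-0.002],[4,0,0,0,0,0],[2,0,0,0,0,0],[0,0,0,0,0,0]])

```text
time: 15.7
tcp_pos: [0.4371, 0.3432, 0.124]
tcp_rot: [0.271, 0.653, -0.271, 0.653]
ft_force: [0.3, -1.2, 3.5]
width: 0.134
```

```bash
python3 -c "
from h import *
plan([.4367,.3425,.124],-45,n=1)"
```

```text
15.7 [0.4371 0.3432 0.124 ] [ 0.2714  0.6532 -0.2709  0.6529] [ 0.3 -1.2  3.5] 0.13377917715413334
[-0.0, -0.8, 0.2, -0.002, -0.001, -0.0]
```

Seated, with vertical contact force visible. Release and lift.

Request:
drive_tool(increments=[[0,0,0,0,0,0],[0,0,0,0,0,0],[0,0,0,0,0,0],[0,0,0,0,0,0],[0,0,0,0,0,0]], fingers=0.2, force=20)

```text
time: 16.2
tcp_pos: [0.4376, 0.3437, 0.1247]
tcp_rot: [0.272, 0.653, -0.27, 0.653]
ft_force: [0.1, -0.5, -0.1]
width: 0.552
```

Request:
drive_tool(increments=[[-10,0,0,0,0,0],[-25,0,0,0,0,0],[-40,0,0,0,0,0],[-40,0,0,0,0,0],[-20,0,0,0,0,0],[0,0,0,0,0,0]])

```text
time: 16.8
tcp_pos: [0.4369, 0.3431, 0.2673]
tcp_rot: [0.272, 0.653, -0.271, 0.653]
ft_force: [-0.3, 0.9, 0.2]
width: 0.601
```

Run:
```python
from h import *
plan([.6261,.0154,.27],-94.1)
c,f,R,t=cal('wrist'); p,d=ctrl.snapshot('wrist'); save('',p,'w6'); P=wpts(d,R,t)
hsv=cv2.cvtColor(p,cv2.COLOR_RGB2HSV)
m=(P[...,2]>.045)&(P[...,2]<.075)&(hsv[...,1]<100)&(abs(P[...,0]-.425)<.08)&(abs(P[...,1]-.33)<.08)
q=P[m]; l=cv2.fitLine(q.astype(np.float32),cv2.DIST_HUBER,0,.01,.01).ravel(); s=(q-l[3:])@l[:3]; print('punch',m.sum(),l,l[3:]+l[:3]*s.min(),l[3:]+l[:3]*s.max())
```

```text
16.8 [0.4369 0.3431 0.2673] [ 0.2718  0.6531 -0.2708  0.6528] [-0.3  0.9  0.2] 0.601494151962452
[-0.4, -10.8, 40.6, 0.095, -0.0, -0.0]
[-0.3, -6.9, 41.5, 0.095, -0.0, -0.0]
[-0.3, -2.9, 41.9, 0.095, -0.0, -0.0]
[-0.3, 1.1, 42.0, 0.095, -0.0, -0.0]
[-0.3, 5.0, 41.7, 0.095, -0.0, -0.0]
[-0.3, 9.0, 41.1, 0.095, -0.0, -0.0]
[-0.3, 12.8, 40.0, 0.095, -0.0, -0.0]
[-0.3, 16.6, 38.6, 0.095, -0.0, -0.0]
[-0.3, 20.2, 36.9, 0.095, -0.0, -0.0]
punch 2577 [0.70746    0.70651907 0.01820113 0.43275303 0.3384964  0.05985316] [0.36257986 0.26841655 0.05804779] [0.47661336 0.38229839 0.06098158]
```

View pics/w6.png

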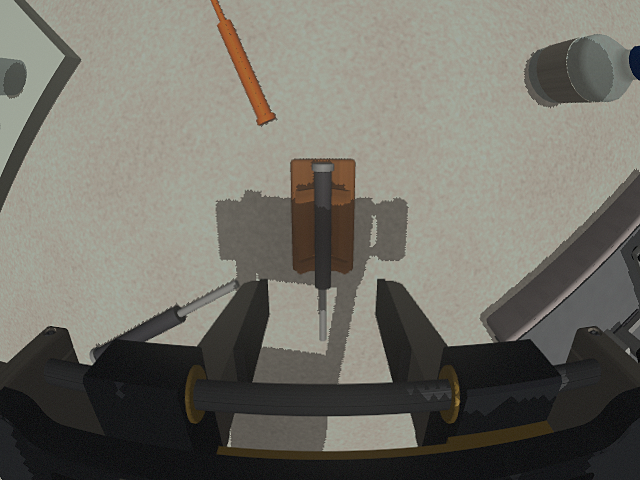

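The wrist view shows the punch level in both notches, head at (322,167) and tip at (323,338), matching its original pose. Now I go behind the handle with the fingers shut.

Request:
drive_tool(increments=[[0,-11,41,0.095,0,0],[0,-7,41,0.095,0,0],[0,-3,42,0.095,0,0],[0,1,42,0.095,0,0],[0,5,42,0.095,0,0],[0,9,41,0.095,0,0],[0,13,40,0.095,0,0],[0,17,39,0.095,0,0]], fingers=-1)

```text
time: 17.65
tcp_pos: [0.6014, 0.0422, 0.2546]
tcp_rot: [0.495, 0.504, -0.503, 0.498]
ft_force: [0.9, 0.5, 0.3]
width: 0.004
```

Request:
drive_tool(increments=[[0,20,37,0.095,0,0],[0,0,0,0,0,0],[0,0,0,0,0,0]])

```text
time: 17.95
tcp_pos: [0.622, -0.0012, 0.249]
tcp_rot: [-0.52, -0.478, 0.531, -0.469]
ft_force: [-0.7, 0.6, 0.6]
width: 0.005
```

```bash
python3 -c "
from h import *
plan([.628,.0154,.213],-94.1,n=5)"
```

```text
17.95 [ 0.622  -0.0012  0.249 ] [-0.5195 -0.4779  0.5307 -0.4691] [-0.7  0.6  0.6] 0.005239009775299409
[7.2, 1.0, -3.4, -0.006, 0.001, 0.004]
[7.2, 1.0, -3.4, -0.006, 0.001, 0.004]
[7.2, 1.0, -3.4, -0.006, 0.001, 0.004]
[7.2, 1.0, -3.4, -0.006, 0.001, 0.004]
[7.2, 1.0, -3.4, -0.006, 0.001, 0.004]
```

Request:
drive_tool(increments=[[0,3,-6,-0.015,0.002,0.01],[0,3,-6,-0.01,0.002,0.006],[0,1,-3,0,0,0],[0,0,0,0,0,0],[0,0,0,0,0,0]])

```text
time: 18.45
tcp_pos: [0.6285, 0.0191, 0.2471]
tcp_rot: [-0.516, -0.485, 0.518, -0.481]
ft_force: [-0.1, -0.5, -1.0]
width: 0.004
```

```bash
python3 -c "
from h import *
plan([.628,.0154,.213],-94.1,n=4)"
```

```text
18.45 [0.6285 0.0191 0.2471] [-0.5158 -0.4846  0.5178 -0.4806] [-0.1 -0.5 -1. ] 0.003909181160373355
[8.5, -0.0, 1.0, 0.001, -0.0, 0.001]
[8.5, -0.0, 0.9, 0.001, -0.0, 0.001]
[8.5, -0.0, 0.9, 0.001, -0.0, 0.001]
[8.5, -0.0, 0.9, 0.001, -0.0, 0.001]
```

Request:
drive_tool(increments=[[8,0,1,0,0,0],[8,0,1,0,0,0],[8,0,1,0,0,0],[7,0,1,0,0,0],[2,0,0,0,0,0],[0,0,0,0,0,0]])

```text
time: 19.05
tcp_pos: [0.6273, 0.015, 0.2105]
tcp_rot: [-0.515, -0.485, 0.518, -0.481]
ft_force: [-0.5, -0.0, -0.8]
width: 0.008
```

Request:
drive_tool(increments=[[0,-4,0,0,0,0],[0,-4,0,0,0,0],[0,-4,0,0,0,0],[0,-4,0,0,0,0]])

```text
time: 19.45
tcp_pos: [0.6117, 0.0159, 0.2113]
tcp_rot: [-0.516, -0.484, 0.517, -0.481]
ft_force: [2.9, 0.1, -3.4]
width: 0.004
```

```bash
cat >> h.py <<'E'
def hand():
    s=st(); A=Ro.from_quat(s['tcp_rot']).as_matrix(); p=np.array(s['tcp_pos'])+A@[.08,0,0]-np.array([.5695,.0195,0])
    ex=np.array([.9974,-.0715,0]);ey=np.array([.0715,.9974,0]); print('finger shaker x',round(p@ex*1000-45,1),'y',round(p@ey*1000,1),'F along x',round(float(np.array(s['ft_force'])@ex),1),'tilt',A[2,1:].round(3))
E
python3 -c "
from h import *
hand()"
```

```text
19.45 [0.6117 0.0159 0.2113] [-0.5164 -0.4839  0.5171 -0.4814] [ 2.9  0.1 -3.4] 0.004255532653068838
finger shaker x -2.9 y -0.5 F along x 2.8 tilt [-0.003 -0.002]
```

Request:
drive_tool(increments=[[0,-5,0,0,0,0],[0,-5,0,0,0,0],[0,-5,0,0,0,0],[0,-5,0,0,0,0],[0,-5,0,0,0,0],[0,-5,0,0,0,0]])

```text
time: 20.05
tcp_pos: [0.5802, 0.0181, 0.2121]
tcp_rot: [0.517, 0.483, -0.516, 0.482]
ft_force: [4.1, 0.5, -3.6]
width: 0.006
```

```bash
python3 -c "
from h import *
hand()"
```

```text
20.05 [0.5802 0.0181 0.2121] [ 0.5172  0.4831 -0.5162  0.4823] [ 4.1  0.5 -3.6] 0.006453962827386447
finger shaker x -34.2 y -0.4 F along x 4.0 tilt [ 0.    -0.002]
```

Request:
drive_tool(increments=[[0,-4,0,0,0,0],[0,-4,0,0,0,0],[0,-3,0,0,0,0]])

```text
time: 20.35
tcp_pos: [0.5682, 0.019, 0.2122]
tcp_rot: [0.517, 0.483, -0.516, 0.482]
ft_force: [13.8, -2.0, -7.2]
width: 0.004
```

Request:
drive_tool(increments=[[0,-4,0,0,0,0],[0,-4,0,0,0,0]])

```text
time: 20.55
tcp_pos: [0.5667, 0.0191, 0.2133]
tcp_rot: [0.522, 0.479, -0.511, 0.487]
ft_force: [19.4, -2.9, -14.5]
width: 0.004
```

```bash
python3 -c "
from h import *
hand()"
```

```text
20.55 [0.5667 0.0191 0.2133] [ 0.5217  0.4786 -0.5115  0.4871] [ 19.4  -2.9 -14.5] 0.004268381533272369
finger shaker x -46.3 y -0.4 F along x 19.5 tilt [ 0.019 -0.002]
```

At the end stop: the finger is at -46 mm as predicted, with 20 N. Back off, rise and check.

Request:
drive_tool(increments=[[0,5,0,0,0,0],[0,10,0,0,0,0],[-20,5,0,0,0,0],[-40,0,0,0,0,0],[-40,0,0,0,0,0],[-30,0,0,0,0,0]])

```text
time: 21.15
tcp_pos: [0.5819, 0.0176, 0.3423]
tcp_rot: [0.517, 0.483, -0.516, 0.483]
ft_force: [-0.2, -0.7, 0.0]
width: 0.006
```

Request:
drive_tool(increments=[[0,0,45,0,0,0],[0,0,45,0,0,0],[0,0,45,0,0,0],[0,0,45,0,0,0],[0,0,45,0,0,0],[0,0,45,0,0,0],[0,0,45,0,0,0],[0,0,0,0,0,0]])

```text
time: 21.95
tcp_pos: [0.5612, -0.3061, 0.348]
tcp_rot: [0.517, 0.486, -0.514, 0.483]
ft_force: [0.2, 0.3, 0.3]
width: 0.004
```

Run:
```python
from h import *
st(); ims=[]
for n in ('top','side'):
    p,d=ctrl.snapshot(n); D0=np.load(n+'0.npz')
    Q=pts(n,d); m=(Q[...,0]>.47)&(Q[...,0]<.65)&(abs(Q[...,1]-.02)<.04)&(Q[...,2]>.143)&(Q[...,2]<.158); q=Q[m]
    if len(q)>10: 
        r=cv2.minAreaRect(q[:,:2].astype(np.float32)); X=np.array(r[0])-[.5695,.0195]; print(n,'handle',np.round(r[0],4),'travel',(-12-(X@[.9974,-.0715]*1000-45)).round(1))
    ims.append(cv2.resize(p,(533,400)))
    u,v=map(int,proj(n,[.55,.02,.1])); ims.append(cv2.resize(p[v-40:v+40,u-27:u+27],(267,400),interpolation=cv2.INTER_CUBIC))
    diff=(cv2.absdiff(p,D0['p']).max(2)>40).astype(np.uint8); diff=cv2.morphologyEx(diff,cv2.MORPH_OPEN,np.ones((2,2)))
    k,_,s,c=cv2.connectedComponentsWithStats(diff); print(n,[(tuple(c[i].round().astype(int).tolist()),int(s[i,4])) for i in range(1,k) if s[i,4]>8])
save('',cv2.resize(np.vstack([np.hstack(ims[:2]),np.hstack(ims[2:])]),(600,600)),'end')
```

```text
21.95 [ 0.5612 -0.3061  0.348 ] [ 0.5166  0.4855 -0.5139  0.4829] [0.2 0.3 0.3] 0.004025039954890142
top handle [0.5485 0.0197] travel 53.9
top [((449, 339), 55249), ((608, 143), 3125), ((324, 175), 36), ((335, 176), 57), ((617, 179), 38), ((329, 190), 93), ((624, 203), 368), ((469, 221), 1046), ((638, 314), 165), ((281, 375), 10), ((639, 378), 9), ((632, 379), 12), ((585, 389), 235), ((472, 402), 50), ((469, 413), 17), ((466, 419), 15), ((461, 429), 10), ((458, 435), 13), ((634, 438), 42), ((365, 469), 276), ((434, 471), 70)]
side handle [0.5461 0.0229] travel 56.6
side [((344, 5), 73), ((424, 5), 278), ((513, 28), 2698), ((539, 2), 9), ((559, 3), 140), ((582, 2), 81), ((374, 14), 12), ((426, 14), 10), ((418, 166), 9463), ((356, 58), 2184), ((408, 49), 18), ((492, 64), 97), ((531, 76), 616), ((509, 98), 227), ((486, 119), 552), ((523, 101), 157), ((472, 140), 408), ((371, 150), 498), ((445, 144), 41), ((522, 163), 1058), ((440, 208), 1500), ((494, 196), 799), ((459, 195), 379), ((504, 182), 47), ((277, 188), 43), ((514, 190), 53), ((281, 196), 89), ((294, 200), 164), ((558, 207), 169), ((272, 202), 15), ((490, 240), 449), ((475, 275), 617), ((555, 266), 861), ((513, 255), 97), ((433, 253), 26), ((466, 264), 10), ((454, 299), 48), ((541, 322), 13), ((531, 340), 350), ((443, 354), 1408), ((469, 346), 479)]
```

View pics/end.png

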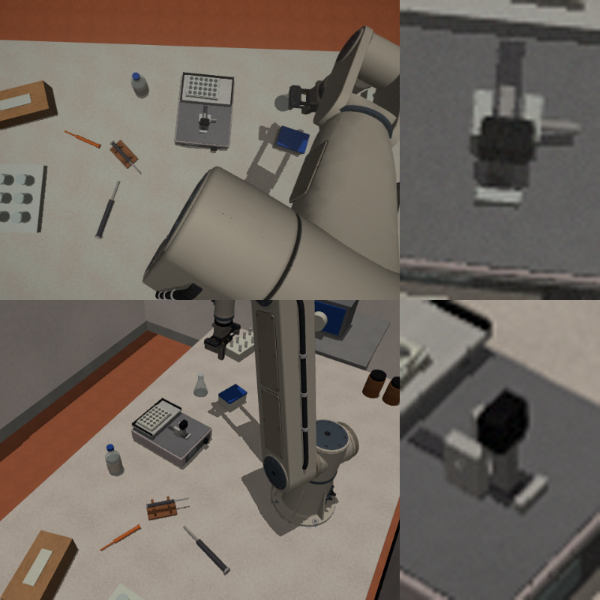

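The final view shows the handle at the end stop, the pin standing out of the right lug at (570,130) in the top crop, the punch in its rest, and the bystanders in place. Handing in.

```bash
python3 -c "
from plant import ctrl
print(ctrl.close_job())"
```

```text
the job is handed in; nothing more can be done
None
```

I drove the cross pin to its stop, put the punch back in its rest and slid the lock's handle home. I handed the job in at about 22 s of the 72 s allowed.

- **Pin:** I took the small dark punch from the rest and drove the pin from the +y side. It moved at about 8 N. At a tip depth of 31 mm, where I expected the stop, it went no further and the force rose to about 24 N. The final top view shows the pin standing out of the right lug.
- **Punch:** It went back into both notches before the slide. A wrist view showed it level and within about 1 mm of where it started.
- **Handle:** I pushed it from behind with closed fingers until it stopped at 19.5 N. The two final cameras give a travel of 53.9 and 56.6 mm, which disagree by about 3 mm. Their mean, 55.2 mm, matches the 55 mm stop, and so does the finger position at contact.
- **Bystanders:** The bottle, tip box, flask and well plate look unmoved in the final views. The top camera's view of the flask was hidden by the gripper, so I checked the flask by eye in the side view only.

The arm hid the punch tip from the fixed cameras while I lined it up with the bore, so I aligned it from the measured arm pose rather than by sight. The highest force I saw reported was about 25 N, against the 120 N wrist limit.

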